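# Clip two sample tubes into a tilted tube mixer

## Task

Get the tube mixer ready to run: push the tube that only lies on the mouths of its clips fully home, and take the tube with the red cap sticker from the orange rack and snap it fully home in the empty clips of the middle place, cap at the high end and foot down by the stop strip. Leave the tube that is already clipped in and the other rack tubes where they are.

Things in the scene. Friction and masses are not known exactly. Their poses are not given: they have to be found in the camera images.
- mixer: Tilted tube mixer, fixed to the bench: white housing 150 x 130 mm, 33 mm high, and above it a grey motor can and an aluminium clip carrier parked at 45 degrees (it does not turn). Origin: underside centre of the housing; z up; x level, from the tubes' low foot ends towards their high cap ends; y along the rails.
- carrier: Clip carrier: two rails 190 mm long, 56 mm apart, three tube places 64 mm apart along them. Axes: x up along the tubes, foot to cap, 45 degrees above level; y along the rails; z square to them, outward. Origin: on the axis of a home tube in the middle place, midway between its clips, 46 mm from its foot. Loosely laid tube at y = -64 mm, empty place at 0, filled place at +64 mm.
- clip_lo (a point): Lower clip of the empty place, on the home axis, 18 mm from the foot of a tube on the stop. A clip is two steel spring leaves, 14 mm wide along the tube, with rolled lips and a mouth flared to 40 mm. A tube laid on the mouths rests with its axis 17.5 mm outward of home and snaps in when pressed square to the rails, both clips together with about 10 N.
- clip_hi (a point): Upper clip of the empty place, 74 mm from the foot of a tube on the stop. Between the clips 42 mm of barrel is free, with open space to 30 mm behind the home axis, for fingers that straddle the tube there.
- stop (a point): Middle of the stop strip, 3 mm thick, at the low end of the carrier, that the feet rest on; its edge stands 11 mm outward of the home axis.
- seat_b (a point): Where the foot centre of the tube belongs in the empty middle place, against the stop. Axes as the carrier's: x up along the tube from foot to cap (45 degrees above level), y along the rails, z square to the carrier, outward (up and towards the low side); press along -z.
- seat_a (a point): The same for the place of the loosely laid tube, 64 mm along -y from seat_b.
- tube_a: 50 ml screw-cap tube, clear barrel 29.2 mm across, 115 mm long, blue cap 34.5 mm across on its top 15 mm, 25 to 65 g, rigid. Origin: centre of its foot; z axis: from foot to cap. This one lies in the flared mouths of its two clips, foot at the stop, not pushed in.
- neck_a (a point): Point on the axis of tube_a 100 mm from its foot, at the lower edge of its cap.
- tube_b: 50 ml screw-cap tube, clear barrel 29.2 mm across, 115 mm long, blue cap 34.5 mm across on its top 15 mm, 25 to 65 g, rigid. Origin: centre of its foot; z axis: from foot to cap. This one has a red round sticker on its cap and stands loose in one of the three places of the orange rack, its foot 8 mm above the bench.
- neck_b (a point): Point on the axis of tube_b 100 mm from its foot, at the lower edge of its cap.
- tube_h: 50 ml screw-cap tube, clear barrel 29.2 mm across, 115 mm long, blue cap 34.5 mm across on its top 15 mm, 25 to 65 g, rigid. Origin: centre of its foot; z axis: from foot to cap. This one is already home in the third place of the mixer: it shows how a clipped tube looks.
- tube_c: 50 ml screw-cap tube, clear barrel 29.2 mm across, 115 mm long, blue cap 34.5 mm across on its top 15 mm, 25 to 65 g, rigid. Origin: centre of its foot; z axis: from foot to cap. Plain cap, stands in the orange rack.
- tube_d: 50 ml screw-cap tube, clear barrel 29.2 mm across, 115 mm long, blue cap 34.5 mm across on its top 15 mm, 25 to 65 g, rigid. Origin: centre of its foot; z axis: from foot to cap. Plain cap, stands in the orange rack.
- rack: Orange single-row tube rack, fixed, 160 x 54 mm, end plates 75 mm high. Origin: underside centre; x along the row. Three places at x = -50, 0 and +50 mm, all filled; the tubes pass with 1 mm play through a plate whose top is 65 mm above the bench, and their caps end 123 mm above the bench.
Things that resemble listed ones, but are neither listed nor needed, are in the scene too. Leave any yellow look-alike of the tube_b alone.

How it is judged:
By the outcome, as a careful person would: the job done as asked, in the order asked, and still so for the second after the job is handed in, with the robot touching nothing.
It also fails if it takes over 54 s, if anything falls off the work surface, if the arm or the gripper's body presses on something with over 40 N, if the wrist force passes 120 N, or if a joint passes its speed limit or range.

## Robot

A 6-joint arm with a two-finger parallel gripper is mounted at the origin on the work surface; the furniture and walls round the work are solid. World frame = base frame: x ahead of the robot, y to its left, z up, the work surface at z = 0. Lengths are in m, angles in rad, forces in N, time in s.
With the tool pointing down it reaches from about 0.3 to 0.775 m from the base axis. Payload 14.6 kg.
Tool frame: the origin (TCP) lies at the very end of the fingers, on their centre line; the grasp point (between the pads) lies 19 mm behind it; z points along the fingers, y is the line along which they close (so a half turn about z gives the same grasp; the last joint's range is limited). The gripper opens to 94 mm and grips with 3 to 60 N. Pads are 16 mm wide; open, the fingers measure 119 mm over their backs; the gripper's body (75 mm by 177 mm) begins 78 mm behind the grasp point.
Start: joints at [-1.347, 0.3, 1.521, -0, 1.321, -0.067], TCP at [0.158, -0.527, 0.205] pointing down, gripper open.
Joint ranges: [-3.03, 3.03], [-0.79, 2.21], [0.23, 2.52], [-1.04, 4.18], [0, 3.07], [-2.55, 2.55]. Speed limits (rad/s): [2.22, 2.22, 2.57, 3.14, 3.14, 3.14].

## Interface

Orientations are given as [roll, pitch, yaw] about the fixed x, y, z axes, in that order (R = Rz(yaw) Ry(pitch) Rx(roll)).
In Python, from station import * gives the robot as it stands.
- The arm moves only by the tool jog_arm, never from a script. Its argument "rows" is a list of rows, each a list of 3 entries, a list of its own where there are three numbers: the shift along the tool's x, y, z in m, then the turn about the tool's z in degrees, then the finger opening in m, from 0 to 0.094. A call has 1 to 12 rows; each row shifts and turns the commanded pose from where the row before left it, along the tool's axes as they then stand; what a row does not reach is not made up. A row lasts 1/12 s, in which the tool goes at most 41.7 mm and 7.16 degrees, less where a joint would pass 70% of its speed; a pose out of reach is approached as far as the arm can. A call is refused whole if a number of a shift passes 0.0417 or a number of a turn 7.16, either way. A call with a gripper value outside its range is refused whole. The fingers move at their own pace and stop on an object; "squeeze" is the grip in N (left out, the last holds). Time passes only in rows, so rows that do not move let the fingers close. It gives the time, the measured TCP pose, the force, the opening and the grip force at its end, in the units of the state.
- get_obs(): the state, without advancing time (a new reading comes with each control period).
- camera(name): name is "scene" or "top"; returns a dict with "image" (420x560x3 uint8, red, green, blue), "range_z" (420x560 float32, m along the optical axis (not along the pixel's ray), 0 where there is no reading), "K" (3x3 intrinsics, pixels), "world_from_camera" (4x4, takes a point from camera to world coordinates). Camera axes: x right, y up, looking along -z (the intrinsics and any distortion apply to the point x, -y, -z); pixel columns grow to the right and rows downward; lengths in m; the calibration is good to about 2 mm. A picture is of the moment at which its call begins.
- hand_in(): hands the job in; it is judged then, once.
Trained networks look in a picture, given as the dict that the camera call returned (one of the last four; its "shot" number tells which), for a name from the list of things; names that differ only in an ending like _2 or _b are one class to them, and where a whole thing is asked for, a point or a joint stands for the part that bears it (a point fixed in the world has none). Each returns a list of dicts, best first, with "p" (0 to 1); they miss things now and then, are a little off and sometimes report something else, mostly with a low value. They report only what shows in the picture. A call takes as long as a camera call. They do not tell look-alikes from the thing itself.
- search_frame(label, picture): "at" ([column, row] as shares, 0 to 1, of the picture: columns of its width, rows of its height, amid what is visible of it).
- spot_point(label, picture): "at" ([column, row] as shares, 0 to 1, of the picture: columns of its width, rows of its height: a listed point, or the origin of a listed thing).
The state is a dict: "time_s": time; "qpos": joint angles; "joint_vel": joint speeds; "tau": joint torques, N m; "ee_pos": TCP position; "eef_rot": TCP orientation; "force": force on the tool from outside, world axes, zero at the start; "moment": the same for the moment, N m; "grip_width": finger opening in m; "grip_force": force on a finger pad.
Only numpy, scipy, OpenCV 4.12 (cv2) and the standard library are available. Lean on these libraries where they do the work, as an engineer would, in place of code of your own. Each camera call takes 0.05 s, during which the arm holds its last target. There are 200 camera calls.

## Working session

There is one attempt and no reset: what is moved stays moved. The work goes in short steps, Python scripts to look and compute and a tool call to move; the robot and the scene stay as the last step left them, time stands still between calls to the robot, and variables do not carry over. Pictures are saved under pics/ and viewed, at most 10 in all, crops included, and the job is handed in when it is done.

Besides the shell and the picture viewer there is one more tool, called after ">>>" as name(argument=value, ...) on one line, values as JSON. jog_arm: Moves the arm, as the interface text tells. Its arguments: {"type":"object","properties":{"rows":{"type":"array","items":{"type":"array"}},"squeeze":{"type":"number"}},"required":["rows"]}

```bash
mkdir -p pics; ls; cat > h.py <<'E'
import numpy as np, cv2
from station import *
def world(p,c,r):
    K=p["K"];c=int(round(c));r=int(round(r))
    w=p["range_z"][max(r-1,0):r+2,max(c-1,0):c+2];w=w[w>0]
    if len(w)==0:return None
    d=np.median(w)
    q=np.array([(c-K[0,2])/K[0,0]*d,-(r-K[1,2])/K[1,1]*d,-d,1])
    return (p["world_from_camera"]@q)[:3]
def save(p,n,crop=None,s=1):
    im=p["image"][:,:,::-1]
    if crop: im=im[crop[1]:crop[3],crop[0]:crop[2]]
    cv2.imwrite("pics/"+n,cv2.resize(im,None,fx=s,fy=s,interpolation=cv2.INTER_CUBIC))
E
python3 - <<'E'
from h import *
np.set_printoptions(precision=4,suppress=True)
print(get_obs())
for n in ["scene","top"]:
    p=camera(n);save(p,n+"0.png")
    print(n,p["K"],p["world_from_camera"],[k for k in p])
    for l in ["mixer","rack","tube_a","tube_b","neck_a","seat_b","seat_a","clip_lo","clip_hi","stop","carrier"]:
        for d in spot_point(l,p)[:6]:
            c,r=d["at"][0]*560,d["at"][1]*420
            print(l,round(d["p"],2),round(c,1),round(r,1),world(p,c,r))
E
```

```text
pics
{'time_s': 0.0, 'qpos': array([-1.3466,  0.3005,  1.5216,  0.    ,  1.3207, -0.0666]), 'joint_vel': array([-0.0002,  0.0007, -0.0002,  0.0005, -0.0008,  0.0004]), 'tau': array([  0.    , -53.1809, -35.2735,   0.0709,   0.0244,  -0.0001]), 'ee_pos': array([ 0.1576, -0.5267,  0.2049]), 'eef_rot': array([-3.1404, -0.0001,  0.2908]), 'force': array([0.4934, 0.2618, 0.2227]), 'moment': array([ 0.0033, -0.0318, -0.0415]), 'grip_force': 0.0, 'grip_width': 0.09409068463675968}
scene [[474.673    0.     291.4674]
 [  0.     474.673  215.4698]
 [  0.       0.       1.    ]] [[-0.5462  0.5096 -0.6648 -0.2863]
 [-0.8374 -0.3508  0.4191  0.5942]
 [-0.0197  0.7857  0.6183  0.8071]
 [ 0.      0.      0.      1.    ]] ['image', 'range_z', 'K', 'world_from_camera', 'shot']
mixer 0.61 366.9 185.9 [ 0.3845 -0.0376  0.1769]
mixer 0.6 367.6 178.2 [ 0.5397 -0.1848  0.058 ]
mixer 0.57 353.9 229.1 [ 0.4034 -0.0253  0.0399]
rack 0.81 287.5 260.6 [0.4273 0.1576 0.0088]
tube_a 0.87 289.9 256.3 [0.3879 0.1759 0.0655]
tube_a 0.87 297.1 265.6 [0.3626 0.1737 0.053 ]
tube_a 0.77 272.6 246.8 [0.4919 0.1608 0.00
[... 1927 characters left out ...]
0.3788 0.0464]
tube_b 0.61 283.3 219.3 [0.4297 0.1482 0.0623]
tube_b 0.57 284.3 195.6 [0.4767 0.1526 0.0744]
tube_b 0.51 278.6 243.4 [0.3764 0.1492 0.0713]
neck_a 0.88 156.5 253.7 [0.3146 0.3849 0.1165]
neck_a 0.86 403.1 184.6 [ 0.5013 -0.072   0.1891]
neck_a 0.75 280.4 183.3 [0.4908 0.1627 0.1231]
seat_b 0.84 409.7 231.8 [ 0.4343 -0.1156  0.0842]
seat_b 0.63 419.2 202.2 [ 0.4886 -0.1186  0.1281]
seat_a 0.84 409.7 231.8 [ 0.4343 -0.1156  0.0842]
seat_a 0.63 419.2 202.2 [ 0.4886 -0.1186  0.1281]
clip_lo 0.88 410.9 227.0 [ 0.4447 -0.1164  0.0856]
clip_hi 0.71 394.8 221.3 [ 0.4533 -0.083   0.0831]
clip_hi 0.26 403.7 186.1 [ 0.5003 -0.0745  0.1867]
stop 0.75 404.8 229.9 [ 0.4387 -0.1067  0.0763]
```

View pics/top0.png

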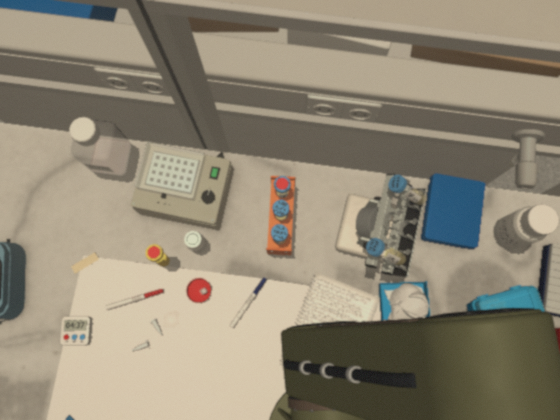

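View pics/scene0.png

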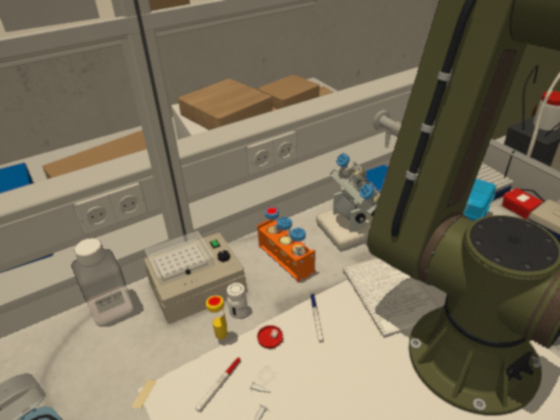

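```bash
python3 - <<'E'
from h import *
np.set_printoptions(precision=4,suppress=True)
p=camera("top");s=camera("scene")
a=cv2.resize(p["image"][165:285,330:450],None,fx=5,fy=5,interpolation=cv2.INTER_CUBIC)
cv2.imwrite("pics/c1.png",a[:,:,::-1])
save(s,"c2.png",(300,140,400,250),5)
# clouds
def cloud(p):
    r,c=np.mgrid[0:420,0:560];d=p["range_z"];K=p["K"]
    q=np.stack([(c-K[0,2])/K[0,0]*d,-(r-K[1,2])/K[1,1]*d,-d],-1)
    T=p["world_from_camera"];return q@T[:3,:3].T+T[:3,3]
for n,q in(("top",p),("scene",s)):
    W=cloud(q);im=q["image"].astype(int);hsv=cv2.cvtColor(q["image"],cv2.COLOR_RGB2HSV)
    v=(q["range_z"]>0)
    blue=v&(hsv[...,0]>95)&(hsv[...,0]<115)&(hsv[...,1]>110)&(W[...,2]>.09)&(W[...,0]<.56)&(W[...,0]>.3)&(W[...,1]>-.2)&(W[...,1]<.25)
    k,lab,st,ce=cv2.connectedComponentsWithStats(blue.astype(np.uint8))
    for i in range(1,k):
        if st[i,4]>15:
            w=W[lab==i];print(n,"blue",ce[i],st[i,4],w.mean(0),w.min(0),w.max(0))
    # housing top z~33mm plus
    m=v&(abs(W[...,2]-.033)<.004)&(W[...,0]<.58)&(W[...,0]>.3)&(W[...,1]>-.2)&(W[...,1]<.09)
    w=W[m];print(n,"housing",len(w));
    if len(w)>20: 
        print(cv2.minAreaRect(w[:,:2].astype(np.float32)))
    m=v&(abs(W[...,2]-.065)<.012)&(W[...,0]<.56)&(W[...,0]>.3)&(W[...,1]>.1)&(W[...,1]<.22)&((hsv[...,0]<12)&(hsv[...,1]>150))
    w=W[m];print(n,"rack",len(w),cv2.minAreaRect(w[:,:2].astype(np.float32)))
E
```

```text
top housing 1237
((0.4145777225494385, -0.08555655181407928), (0.2677726447582245, 0.22639845311641693), 15.306902885437012)
top rack 453 ((0.43885770440101624, 0.1540413349866867), (0.15682950615882874, 0.047582581639289856), 4.366518497467041)
scene blue [342.5684 159.8947] 95 [ 0.5017 -0.0572  0.1816] [ 0.4872 -0.0692  0.171 ] [ 0.518  -0.0462  0.192 ]
scene blue [366.3696 191.1812] 138 [ 0.3773 -0.0304  0.1693] [ 0.3628 -0.0451  0.1562] [ 0.3959 -0.019   0.1811]
scene blue [271.7097 215.8387] 31 [0.4782 0.167  0.1194] [0.4723 0.1543 0.111 ] [0.4901 0.1773 0.1243]
scene blue [284.042  222.9412] 119 [0.4366 0.1591 0.1222] [0.4237 0.1429 0.1137] [0.4547 0.1727 0.126 ]
scene blue [297.528 233.928] 125 [0.3868 0.1552 0.1224] [0.3735 0.1387 0.1145] [0.4058 0.1705 0.1258]
scene housing 853
((0.44224849343299866, -0.03934109956026077), (0.12934774160385132, 0.13133810460567474), 83.19895935058594)
scene rack 191 ((0.441963255405426, 0.15700918436050415), (0.16457664966583252, 0.05311599373817444), 4.445807933807373)
```

View pics/c1.png

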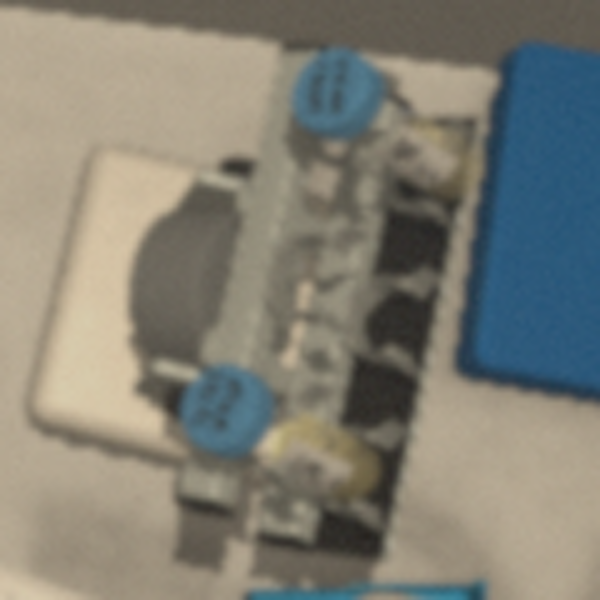

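View pics/c2.png

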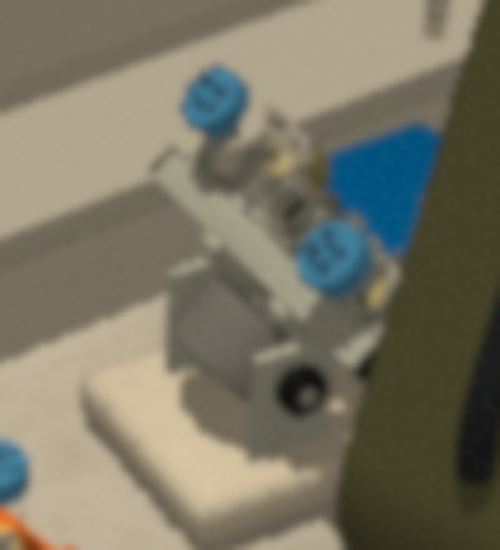

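```bash
cat > fit.py <<'E'
from h import *
from scipy.optimize import least_squares
np.set_printoptions(precision=4,suppress=True)
def cloud(p):
    r,c=np.mgrid[0:420,0:560];d=p["range_z"];K=p["K"]
    q=np.stack([(c-K[0,2])/K[0,0]*d,-(r-K[1,2])/K[1,1]*d,-d],-1)
    T=p["world_from_camera"];return q@T[:3,:3].T+T[:3,3]
def caps(p,zmin=.085):
    W=cloud(p);hsv=cv2.cvtColor(np.ascontiguousarray(p["image"]),cv2.COLOR_RGB2HSV)
    m=(p["range_z"]>0)&(hsv[...,0]>92)&(hsv[...,0]<118)&(hsv[...,1]>90)&(W[...,2]>zmin)&(abs(W[...,0]-.44)<.13)&(abs(W[...,1]-.03)<.21)
    m=m.astype(np.uint8);k,lab,st,ce=cv2.connectedComponentsWithStats(m)
    return [(ce[i],W[lab==i]) for i in range(1,k) if st[i,4]>15]
def capdist(P,foot,ax,r=.01725,a=.100,b=.115):
    d=P-foot;t=d@ax;rad=np.linalg.norm(d-np.outer(t,ax),axis=1)
    q=np.stack([rad-r,abs(t-(a+b)/2)-(b-a)/2],1)
    return np.linalg.norm(np.maximum(q,0),axis=1)+np.minimum(q.max(1),0)
E
python3 - <<'E'
from fit import *
for n in ["top","scene"]:
    p=camera(n);C=caps(p)
    for ce,w in C: print(n,ce,len(w),w.mean(0))
    mx=sorted([w for ce,w in C if w[:,1].mean()<.05],key=lambda w:w[:,0].mean())
    if len(mx)==2:
        def res(v):
            psi=v[3];x=np.array([np.cos(psi),np.sin(psi),0]);y=np.array([-np.sin(psi),np.cos(psi),0]);Z=np.array([0,0,1.])
            u=(x+Z)/2**.5;nn=(Z-x)/2**.5
            S=v[:3]
            return np.r_[capdist(mx[0],S+.064*y,u),capdist(mx[1],S-.064*y+v[4]*nn,u)]*1e3
        s=least_squares(res,[.43,-.11,.08,1.456,.0175],loss="soft_l1");print("seat_b",s.x[:3],"psi",np.degrees(s.x[3]),"a out",s.x[4],"rms",np.sqrt((res(s.x)**2).mean()))
    for ce,w in C:
        if w[:,1].mean()>.05:
            s=least_squares(lambda v:capdist(w,np.array([v[0],v[1],.008]),np.array([0,0,1.]))*1e3,w.mean(0)[:2],loss="soft_l1");print("rack tube",s.x,s.cost)
    W=cloud(p);print("high stuff x>.5 z>.2:",[ (round(y,2),W[(p["range_z"]>0)&(abs(W[...,1]-y)<.03)&(W[...,2]>.15)&(W[...,0]>.5)][:,0].min() if ((p["range_z"]>0)&(abs(W[...,1]-y)<.03)&(W[...,2]>.15)&(W[...,0]>.5)).any() else None) for y in (-.15,-.09,-.03,.16)])
    hsv=cv2.cvtColor(np.ascontiguousarray(p["image"]),cv2.COLOR_RGB2HSV)
    if n=="top": print(p["image"][184,398],hsv[184,398],W[184,398],p["image"][247,375],W[247,375],W[187,283])
E
```

```text
top [397.7733 183.42  ] 150 [ 0.5045 -0.0627  0.1843]
top [277.52 205.32] 25 [0.4444 0.1612 0.1217]
top [283.7037 209.3333] 27 [0.4377 0.1477 0.1226]
top [278.6986 232.6164] 73 [0.3894 0.1511 0.1226]
top [376.7857 247.7679] 112 [ 0.3775 -0.0372  0.1741]
seat_b [ 0.4357 -0.1195  0.0873] psi 83.10436585605324 a out 0.017610907655397252 rms 1.2519917386279835
rack tube [0.4444 0.1612] 22.491137282482327
rack tube [0.4377 0.1477] 19.88534541283254
rack tube [0.3894 0.1511] 66.125123484484
high stuff x>.5 z>.2: [(-0.15, np.float64(0.5779610178413247)), (-0.09, np.float64(0.5000395854666836)), (-0.03, np.float64(0.5000499064988233)), (0.16, np.float64(0.5769951652335787))]
[ 72  99 112] [100  91 112] [ 0.5032 -0.0632  0.1849] [ 72  95 108] [ 0.3792 -0.0344  0.1702] [0.4839 0.1556 0.1208]
scene [342.6286 159.8571] 105 [ 0.5016 -0.0573  0.1817]
scene [366.5253 191.0696] 158 [ 0.3777 -0.0312  0.169 ]
scene [271.7442 215.7209] 43 [0.479  0.1665 0.119 ]
scene [283.9225 222.938 ] 129 [0.4369 0.1592 0.1221]
scene [297.4924 233.947 ] 132 [0.3871 0.1551 0.1221]
seat_b [ 0.4368 -0.1175  0.0878] psi 83.45651770661593 a out 0.018939509863790675 rms 1.772951446180572
rack tube [0.4919 0.1591] 26.40140587812753
rack tube [0.4414 0.155 ] 73.56138195004871
rack tube [0.3921 0.1506] 67.64022424515505
high stuff x>.5 z>.2: [(-0.15, np.float64(0.6458238477522169)), (-0.09, np.float64(0.5000706953241454)), (-0.03, np.float64(0.5000301288423903)), (0.16, np.float64(0.5764661338231409))]
```

```bash
cat > go.py <<'E'
import sys
from fit import *
from scipy.spatial.transform import Rotation as R
o=get_obs();t=np.array([float(a) for a in sys.argv[1:4]]);
Rm=R.from_euler("xyz",o["eef_rot"]).as_matrix()
yaw=np.degrees(o["eef_rot"][2])
print("t",o["time_s"],"pos",o["ee_pos"],"yaw",yaw,"force",o["force"],"grip",o["grip_width"],o["grip_force"])
if len(sys.argv)>4: 
    Y=float(sys.argv[4]);print("turn",yaw-Y)
    Rm=R.from_euler("xyz",[np.pi,0,np.radians(Y)]).as_matrix()
print("shift after turn",Rm.T@(t-o["ee_pos"]))
E
python3 go.py .498 -.143 .215 -6.7
```

```text
t 1.4 pos [ 0.1577 -0.5269  0.2055] yaw 16.663351974607068 force [-0.4323  0.4524 -0.6073] grip 0.09384094295472015 0.0
turn 23.363351974607067
shift after turn [ 0.2932 -0.421  -0.0095]
```

>>> jog_arm(rows=[[[0, 0, -0.005], 5.84, 0.0], [[0, 0, -0.005], 5.84, 0.0], [[0, 0, -0.005], 5.84, 0.0], [[0, 0, 0], 5.84, 0.0]])

```text
time_s: 1.73
ee_pos: [0.1578, -0.5272, 0.2214]
eef_rot: [3.14, -0.0, -0.122]
force: [-1.4, -0.2, 0.1]
grip_width: 0.0708
grip_force: 0.0
```

>>> jog_arm(rows=[[[0.021, -0.03, 0], 0, 0], [[0.021, -0.03, 0], 0, 0], [[0.021, -0.03, 0], 0, 0], [[0.021, -0.03, 0], 0, 0], [[0.021, -0.03, 0], 0, 0], [[0.021, -0.03, 0], 0, 0], [[0.021, -0.03, 0], 0, 0], [[0.021, -0.03, 0], 0, 0], [[0.021, -0.03, 0], 0, 0], [[0.021, -0.03, 0], 0, 0], [[0.021, -0.03, 0], 0, 0], [[0.021, -0.03, 0], 0, 0]])

```text
time_s: 2.73
ee_pos: [0.4509, -0.1971, 0.2207]
eef_rot: [3.141, -0.0, -0.117]
force: [-0.2, -1.1, -0.2]
grip_width: 0.0007
grip_force: 0.0
```

```bash
python3 go.py .498 -.143 .157
```

```text
t 2.7333 pos [ 0.4509 -0.1971  0.2207] yaw -6.697149028162275 force [-0.2354 -1.0742 -0.2147] grip 0.0006958169053336159 0.0
shift after turn [ 0.0404 -0.0592  0.0637]
```

>>> jog_arm(rows=[[[0.02, -0.03, 0.0], 0, 0], [[0.0204, -0.0292, 0.02], 0, 0], [[0, 0, 0.022], 0, 0], [[0, 0, 0.0217], 0, 0], [[0, 0, 0], 0, 0], [[0, 0, 0], 0, 0]])

```text
time_s: 3.23
ee_pos: [0.4967, -0.1446, 0.1567]
eef_rot: [-3.141, 0.002, -0.117]
force: [0.1, -1.0, 0.5]
grip_width: 0.0006
grip_force: 0.0
```

```bash
python3 - <<'E'
from fit import *
p=camera("top");a=cv2.resize(p["image"][165:265,340:440],None,fx=5,fy=5,interpolation=cv2.INTER_CUBIC)
s=camera("scene");b=cv2.resize(s["image"][130:230,310:410],None,fx=5,fy=5,interpolation=cv2.INTER_CUBIC)[:,:300*1]
cv2.imwrite("pics/p1.png",np.hstack([a,b])[:,:,::-1])
E
```

```text
(no output)
```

View pics/p1.png

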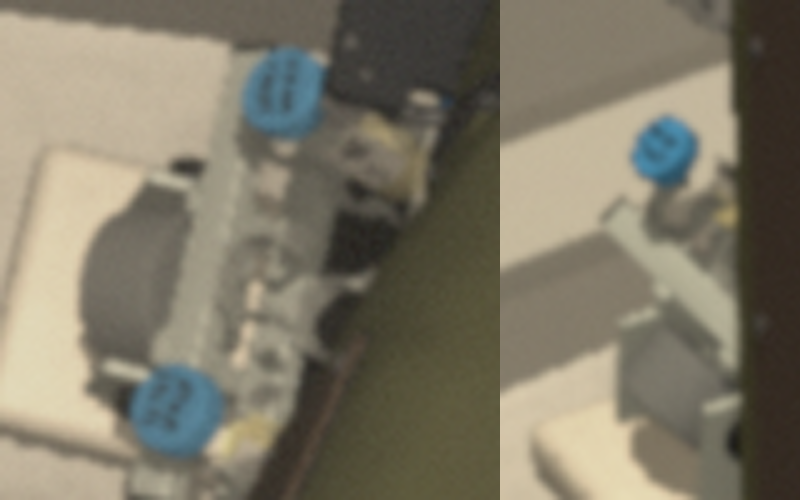

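>>> jog_arm(rows=[[[0.0015, -0.004, 0.003], 0, 0], [[0, -0.003, 0.003], 0, 0], [[0, -0.003, 0.003], 0, 0], [[0, -0.002, 0.002], 0, 0], [[0, -0.001, 0.001], 0, 0], [[0, 0, 0], 0, 0]])

```text
time_s: 3.83
ee_pos: [0.4999, -0.1317, 0.1445]
eef_rot: [-3.142, 0.0, -0.117]
force: [0.4, 0.8, -0.1]
grip_width: 0.0006
grip_force: 0.0
```

>>> jog_arm(rows=[[[0, -0.0015, 0.0015], 0, 0], [[0, -0.0015, 0.0015], 0, 0], [[0, -0.0015, 0.0015], 0, 0], [[0, 0, 0], 0, 0]])

```text
time_s: 4.17
ee_pos: [0.5004, -0.1272, 0.1399]
eef_rot: [-3.141, 0.0, -0.117]
force: [-0.0, -0.4, 0.0]
grip_width: 0.0004
grip_force: 0.0
```

>>> jog_arm(rows=[[[0, -0.0015, 0.0015], 0, 0], [[0, -0.0015, 0.0015], 0, 0], [[0, -0.0015, 0.0015], 0, 0], [[0, 0, 0], 0, 0]])

```text
time_s: 4.5
ee_pos: [0.5013, -0.1234, 0.136]
eef_rot: [3.14, -0.001, -0.117]
force: [-0.8, -3.0, 3.5]
grip_width: 0.0007
grip_force: 2.4
```

>>> jog_arm(rows=[[[0, -0.0015, 0.0015], 0, 0], [[0, -0.0015, 0.0015], 0, 0], [[0, 0, 0], 0, 0]])

```text
time_s: 4.75
ee_pos: [0.5018, -0.1209, 0.1334]
eef_rot: [3.14, -0.002, -0.117]
force: [-0.6, -7.3, 5.8]
grip_width: 0.0004
grip_force: 4.6
```

>>> jog_arm(rows=[[[0, -0.0015, 0.0015], 0, 0], [[0, -0.0015, 0.0015], 0, 0], [[0, -0.0015, 0.0015], 0, 0], [[0, 0, 0], 0, 0]])

```text
time_s: 5.08
ee_pos: [0.5022, -0.1158, 0.1285]
eef_rot: [3.141, -0.001, -0.117]
force: [0.7, -3.6, 2.6]
grip_width: 0.0003
grip_force: 2.4
```

>>> jog_arm(rows=[[[0, -0.0015, 0.0015], 0, 0], [[0, -0.0015, 0.0015], 0, 0], [[0, 0, 0], 0, 0]])

```text
time_s: 5.33
ee_pos: [0.5021, -0.112, 0.1248]
eef_rot: [-3.141, 0.001, -0.117]
force: [-0.1, 0.4, -0.2]
grip_width: 0.0005
grip_force: 0.0
```

>>> jog_arm(rows=[[[0, -0.001, 0.001], 0, 0], [[0, -0.001, 0.001], 0, 0], [[0, -0.001, 0.001], 0, 0], [[0, 0, 0], 0, 0]])

```text
time_s: 5.67
ee_pos: [0.5027, -0.1117, 0.1244]
eef_rot: [3.137, -0.002, -0.117]
force: [-13.2, -16.2, 24.4]
grip_width: 0.0005
grip_force: 14.8
```

```bash
cat > mx.py <<'E'
from fit import *
def mixfit(p,out=True):
    C=caps(p)
    for ce,w in C:
        if w[:,1].mean()<.05:
            f=lambda v:capdist(w,v,u)*1e3
            psi=np.radians(83.3);x=np.array([np.cos(psi),np.sin(psi),0]);y=np.array([-np.sin(psi),np.cos(psi),0]);Z=np.array([0,0,1.])
            u=(x+Z)/2**.5;nn=(Z-x)/2**.5
            S=np.array([.4362,-.1185,.0876])
            s=least_squares(f,w.mean(0)-.113*u,loss="soft_l1")
            print(ce,len(w),"carrier mm (u,y,n)",(s.x-S)@np.stack([u,y,nn]).T*1e3,"rms",np.sqrt((f(s.x)**2).mean()))
E
python3 - <<'E'
from mx import *
for n in ["top","scene"]: print(n);mixfit(camera(n))
E
```

```text
top
[372.6  243.46] 50 carrier mm (u,y,n) [-1.1665 53.6248 -4.7923] rms 1.1051425353087927
[370.85 251.1 ] 20 carrier mm (u,y,n) [-0.0464 62.7146  3.7394] rms 1.023303850497726
scene
[338.4151 165.6415] 106 carrier mm (u,y,n) [  0.6598 -64.8854   1.4249] rms 1.6037983604488928
```

>>> jog_arm(rows=[[[0, 0.005, -0.005], 0, 0], [[0, 0.01, -0.01], 0, 0], [[0, 0.01, -0.02], 0, 0], [[0, 0, -0.03], 0, 0], [[0, 0, -0.03], 0, 0.07], [[0, -0.02, 0], -5.55, 0.07], [[0, -0.03, 0], -5.55, 0.07], [[0, -0.04, 0], 0, 0.07], [[0, -0.04, 0], 0, 0.07], [[0, -0.04, 0], 0, 0.07], [[0, -0.04, 0], 0, 0.07]])

```text
time_s: 6.68
ee_pos: [0.4898, 0.0766, 0.2176]
eef_rot: [-3.141, 0.0, 0.077]
force: [0.7, 0.4, -0.3]
grip_width: 0.0435
grip_force: 0.0
```

```bash
python3 go.py .4917 .159 .15
python3 - <<'E'
from mx import *
p=camera("top");mixfit(p);s=camera("scene");mixfit(s)
b=cv2.resize(s["image"][140:240,320:420],None,fx=6,fy=6,interpolation=cv2.INTER_CUBIC)
cv2.imwrite("pics/p2.png",b[:,:,::-1])
E
```

```text
t 6.6833 pos [0.4898 0.0766 0.2176] yaw 4.387650090930801 force [ 0.7378  0.3806 -0.2581] grip 0.043477993432347165 0.0
shift after turn [ 0.0082 -0.082   0.0676]
[393.0682 183.3977] 88 carrier mm (u,y,n) [ -1.4306 -65.513   19.4066] rms 2.2036964475402754
[338.4464 165.3661] 112 carrier mm (u,y,n) [  0.5637 -64.681    1.1942] rms 1.5053974491408002
[366.1957 191.1159] 138 carrier mm (u,y,n) [ 0.7134 63.7645  0.1072] rms 1.3830006811143816
```

View pics/p2.png

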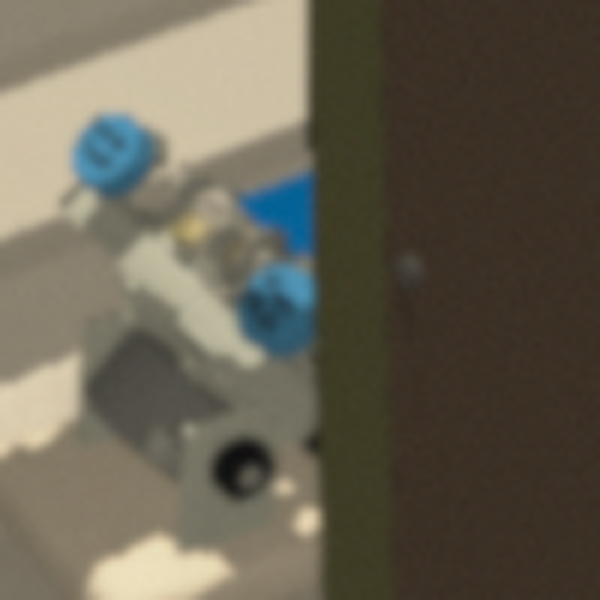

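>>> jog_arm(rows=[[[0.004, -0.04, 0], 0, 0.07], [[0.004, -0.04, 0], 0, 0.07], [[0, 0, 0], 0, 0.07], [[0, 0, 0.03], 0, 0.07], [[0, 0, 0.03], 0, 0.07], [[0, 0, 0], 0, 0.07]])

```text
time_s: 7.28
ee_pos: [0.4901, 0.1542, 0.1526]
eef_rot: [3.14, 0.008, 0.077]
force: [-0.3, -0.7, -2.0]
grip_width: 0.0701
grip_force: 0.0
```

```bash
python3 go.py .4917 .159 .0965
python3 - <<'E'
from fit import *
p=camera("top");s=camera("scene")
a=cv2.resize(p["image"][165:265,240:320],None,fx=5,fy=5,interpolation=cv2.INTER_CUBIC)
b=cv2.resize(s["image"][190:290,240:320],None,fx=5,fy=5,interpolation=cv2.INTER_CUBIC)
cv2.imwrite("pics/p3.png",np.hstack([a,b])[:,:,::-1])
E
```

```text
t 7.2833 pos [0.4901 0.1542 0.1526] yaw 4.403206623585313 force [-0.3314 -0.65   -1.9759] grip 0.07006095699758536 0.0
shift after turn [ 0.0024 -0.0047  0.056 ]
```

View pics/p3.png

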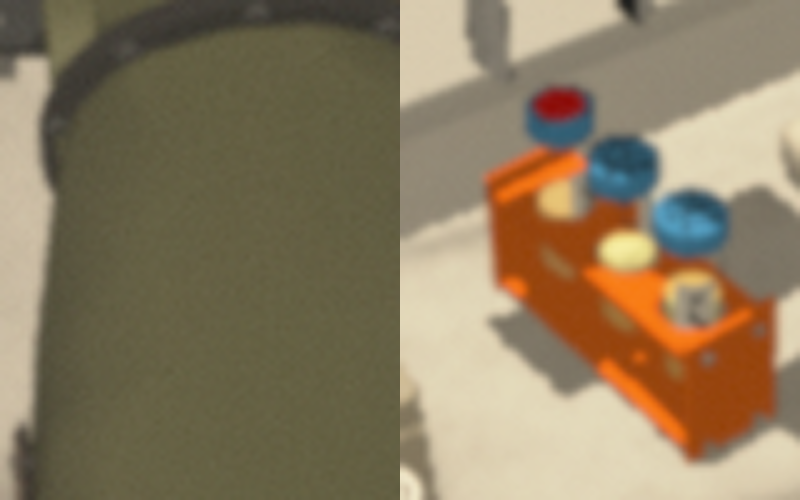

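>>> jog_arm(rows=[[[0.001, -0.003, 0.015], 0, 0.07], [[0, 0, 0.02], 0, 0.07], [[0, 0, 0.02], 0, 0.07], [[0, 0, 0], 0, 0.07], [[0, 0, 0], 0, 0.03], [[0, 0, 0], 0, 0.02], [[0, 0, 0], 0, 0.02], [[0, 0, 0], 0, 0.02], [[0, 0, 0], 0, 0.02]], squeeze=15)

```text
time_s: 8.13
ee_pos: [0.4933, 0.1585, 0.1031]
eef_rot: [-3.141, -0.001, 0.077]
force: [-0.3, -0.8, -0.4]
grip_width: 0.04
grip_force: 0.0
```

>>> jog_arm(rows=[[[-0.001, 0, 0.006], 0, 0.045], [[0, 0, 0], 0, 0.03], [[0, 0, 0], 0, 0.02], [[0, 0, 0], 0, 0.02], [[0, 0, 0], 0, 0.02], [[0, 0, 0], 0, 0.02]])

```text
time_s: 8.63
ee_pos: [0.492, 0.1584, 0.0963]
eef_rot: [3.142, 0.0, 0.077]
force: [-0.2, 0.1, -1.3]
grip_width: 0.0341
grip_force: 15.0
```

>>> jog_arm(rows=[[[0, 0, -0.01], 0, 0.02], [[0, 0, -0.03], 0, 0.02], [[0, 0, -0.04], 0, 0.02], [[0, 0, -0.04], 0, 0.02], [[0, 0, -0.04], 0, 0.02], [[0, 0, -0.025], 0, 0.02], [[-0.03, 0, 0], 0, 0.02], [[-0.03, 0, 0], 0, 0.02], [[0, 0, 0], 0, 0.02]])

```text
time_s: 9.38
ee_pos: [0.429, 0.1536, 0.2827]
eef_rot: [-3.141, -0.001, 0.077]
force: [0.1, 0.5, -0.1]
grip_width: 0.0341
grip_force: 15.0
```

>>> jog_arm(rows=[[[0, 0, 0], -7.16, 0.02], [[0, 0, 0], -7.16, 0.02], [[0, 0, 0], -7.16, 0.02], [[0, 0, 0], -7.16, 0.02], [[0, 0, 0], -7.16, 0.02], [[0, 0, 0], -7.16, 0.02], [[0, 0, 0], -7.16, 0.02], [[0, 0, 0], -7.16, 0.02], [[0, 0, 0], -7.16, 0.02], [[0, 0, 0], -7.16, 0.02], [[0, 0, 0], -7.16, 0.02], [[0, 0, 0], 0, 0.02]])

```text
time_s: 10.38
ee_pos: [0.4322, 0.1537, 0.2819]
eef_rot: [3.141, -0.0, 1.458]
force: [-0.1, 0.2, -0.0]
grip_width: 0.0342
grip_force: 15.0
```

```bash
python3 go.py .4348 -.1308 .27
```

```text
t 10.3833 pos [0.4322 0.1537 0.2819] yaw 83.51884398116817 force [-0.0887  0.239  -0.0146] grip 0.034237559240484466 14.998398274183273
shift after turn [-0.2824  0.0347  0.0119]
```

>>> jog_arm(rows=[[[-0.0353, 0.0069, 0], 0, 0.02], [[-0.0353, 0.0069, 0], 0, 0.02], [[-0.0353, 0.0069, 0], 0, 0.02], [[-0.0353, 0.0069, 0], 0, 0.02], [[-0.0353, 0.0071, 0], 0, 0.02], [[-0.0353, 0, 0], 0, 0.02], [[-0.0353, 0, 0], 0, 0.02], [[-0.0353, 0, 0], 0, 0.02], [[0, 0, 0], 0, 0.02], [[0, 0, 0], 0, 0.02]])

```text
time_s: 11.22
ee_pos: [0.4327, -0.132, 0.2815]
eef_rot: [3.142, -0.0, 1.444]
force: [1.0, 0.0, -0.1]
grip_width: 0.0341
grip_force: 15.0
```

```bash
python3 go.py .4348 -.1308 .1996
python3 - <<'E'
from mx import *
p=camera("top");s=camera("scene")
b=cv2.resize(s["image"][100:220,300:420],None,fx=4,fy=4,interpolation=cv2.INTER_CUBIC)
a=cv2.resize(p["image"][150:270,350:430],None,fx=4,fy=4,interpolation=cv2.INTER_CUBIC)
cv2.imwrite("pics/p4.png",np.hstack([a,b])[:,:,::-1])
E
```

```text
t 11.2167 pos [ 0.4327 -0.132   0.2815] yaw 82.76140302239327 force [ 1.0434  0.039  -0.1051] grip 0.03405335414688044 14.999877959489822
shift after turn [0.0015 0.0019 0.0819]
```

View pics/p4.png

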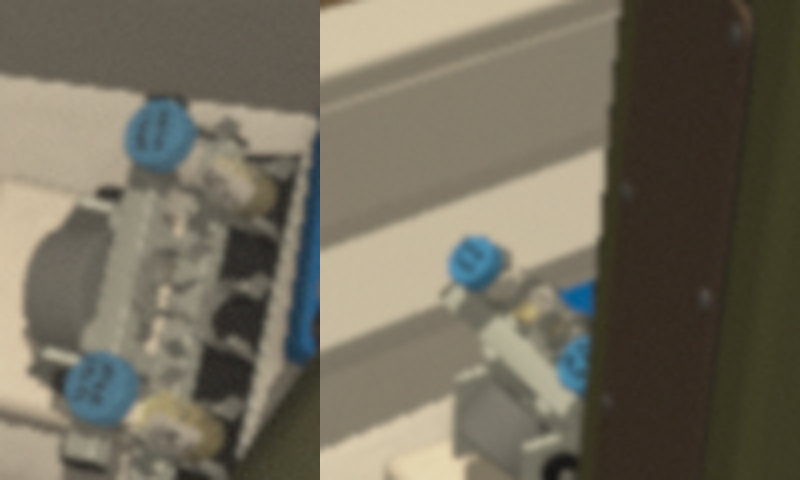

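>>> jog_arm(rows=[[[0.001, 0.002, 0.02], 0, 0.02], [[0, 0, 0.02], 0, 0.02], [[0, 0, 0.02], 0, 0.02], [[0, 0, 0.012], 0, 0.02], [[0, 0, 0.008], 0, 0.02], [[0, 0, 0], 0, 0.02], [[0, 0, 0], 0, 0.02]], squeeze=8)

```text
time_s: 11.9
ee_pos: [0.4354, -0.1295, 0.2018]
eef_rot: [3.141, 0.0, 1.452]
force: [-0.2, 0.5, 0.6]
grip_width: 0.0342
grip_force: 8.0
```

>>> jog_arm(rows=[[[0.004, 0, 0.001], 0, 0.02], [[0.004, 0, 0.001], 0, 0.02], [[0.0045, 0, 0.001], 0, 0.02], [[0.004, 0, 0.001], 0, 0.02], [[0, 0, 0], 0, 0.02]])

```text
time_s: 12.32
ee_pos: [0.4372, -0.1129, 0.1973]
eef_rot: [3.141, 0.0, 1.452]
force: [-0.6, -0.7, -0.5]
grip_width: 0.0343
grip_force: 8.0
```

>>> jog_arm(rows=[[[0.004, 0, 0.0016], 0, 0.02], [[0.004, 0, 0.0016], 0, 0.02], [[0.004, 0, 0.0017], 0, 0.02], [[0.004, 0, 0.0017], 0, 0.02], [[0, 0, 0], 0, 0.02]])

```text
time_s: 12.73
ee_pos: [0.4389, -0.0971, 0.1902]
eef_rot: [-3.141, -0.0, 1.452]
force: [0.1, -0.5, -0.3]
grip_width: 0.0338
grip_force: 8.0
```

```bash
python3 - <<'E'
from mx import *
p=camera("top");s=camera("scene")
a=cv2.resize(p["image"][160:280,350:440],None,fx=5,fy=5,interpolation=cv2.INTER_CUBIC)
b=cv2.resize(s["image"][120:240,330:395],None,fx=5,fy=5,interpolation=cv2.INTER_CUBIC)
cv2.imwrite("pics/p5.png",np.hstack([a,b])[:,:,::-1])
E
```

```text
(no output)
```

View pics/p5.png

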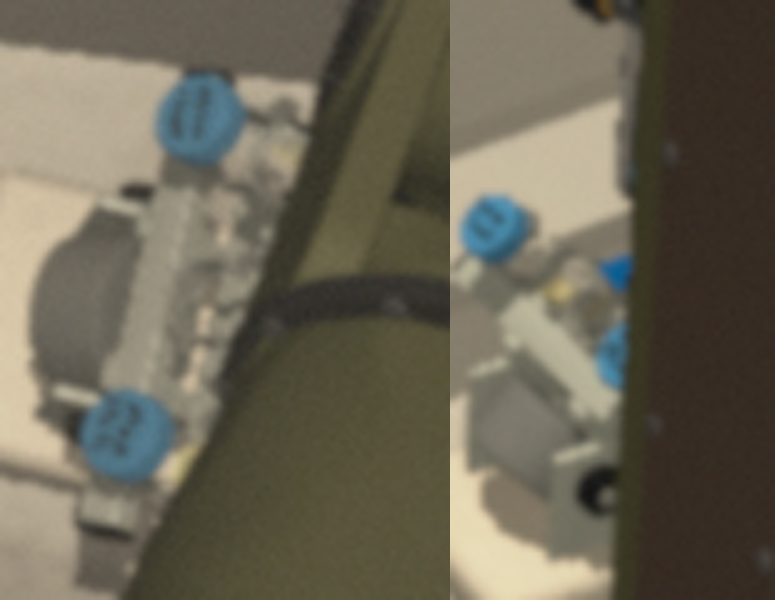

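>>> jog_arm(rows=[[[0.004, 0, 0.0022], 0, 0.02], [[0.004, 0, 0.0022], 0, 0.02], [[0.004, 0, 0.0023], 0, 0.02], [[0.0033, 0, 0.0023], 0, 0.02], [[0, 0, 0], 0, 0.02]])

```text
time_s: 13.25
ee_pos: [0.4406, -0.0819, 0.1811]
eef_rot: [-3.141, -0.0, 1.452]
force: [0.3, 0.3, 0.3]
grip_width: 0.0345
grip_force: 8.0
```

>>> jog_arm(rows=[[[0.0035, 0, 0.0028], 0, 0.02], [[0.0035, 0, 0.0028], 0, 0.02], [[0.0035, 0, 0.0029], 0, 0.02], [[0.0036, 0, 0.0029], 0, 0.02], [[0, 0, 0], 0, 0.02]])

```text
time_s: 13.67
ee_pos: [0.4423, -0.068, 0.1696]
eef_rot: [-3.141, -0.0, 1.452]
force: [0.9, -0.4, -1.1]
grip_width: 0.0344
grip_force: 8.0
```

```bash
python3 - <<'E'
from mx import *
F=[];M=[]
for i in range(8):
    p=camera("top" if i%2 else "scene");o=get_obs();F.append(o["force"]);M.append(o["moment"])
print(np.mean(F,0),np.mean(M,0),o["ee_pos"],o["grip_width"])
q=p;W=cloud(q);m=(q["range_z"]>0)
psi=np.radians(83.3);x=np.array([np.cos(psi),np.sin(psi),0]);y=np.array([-np.sin(psi),np.cos(psi),0]);Z=np.array([0,0,1.])
L=(W-np.array([.4362,-.1185,.0876]))@np.stack([x,y,Z]).T*1e3
k=m&(abs(L[...,1])<16)&(abs(L[...,0]-30)<90)&(L[...,2]>-40)&(L[...,2]<130)
print(k.sum());D=L[k];D=D[np.argsort(D[:,0])];print(np.c_[D,np.argwhere(k)[np.argsort(L[k][:,0])]][::6].round(0).astype(int).tolist())
E
```

```text
[-0.2843 -0.2142 -0.5947] [-0.101   0.0469 -0.0142] [ 0.4425 -0.0687  0.1703] 0.03426281003971099
348
[[73, -12, 39, 213, 382], [74, -10, 38, 214, 381], [75, -2, 43, 217, 380], [76, 10, 38, 223, 378], [76, -11, 39, 213, 380], [77, 9, 33, 223, 377], [78, 8, 35, 222, 377], [78, -3, 36, 217, 378], [79, 3, 34, 220, 377], [79, 12, 35, 224, 376], [79, 1, 12, 221, 375], [80, 8, 11, 224, 374], [80, -2, 37, 217, 377], [80, -4, 36, 216, 377], [81, -6, 14, 217, 375], [82, 0, 15, 220, 374], [83, -12, 16, 214, 375], [84, -8, 15, 216, 374], [85, -9, 19, 215, 374], [86, -13, 17, 213, 374], [86, -6, 20, 216, 373], [87, -10, 19, 214, 373], [88, -14, 19, 212, 373], [89, 12, 22, 224, 370], [90, -3, 19, 217, 371], [91, 4, 21, 220, 370], [91, -12, 17, 213, 371], [92, 15, 23, 225, 368], [93, 0, 19, 218, 369], [94, 15, 18, 225, 367], [95, -15, 19, 211, 370], [95, 0, 18, 218, 368], [96, 10, 11, 223, 366], [97, 3, 17, 219, 367], [97, -10, 16, 213, 368], [98, 2, 12, 219, 366], [99, 9, 16, 222, 365], [100, -3, 17, 216, 366], [101, -11, 9, 213, 366], [101, -7, 7, 215, 365], [102, 12, 13, 223, 363], [103, -1, 11, 217, 364], [104, -6, 10, 215, 364], [104, 1, 11, 218, 363], [105, -4, 8, 216, 363], [106, -8, 7, 214, 363], [106, -1, 8, 217, 362], [107, 12, 6, 223, 360], [108, -10, 4, 213, 362], [109, -14, 4, 211, 362], [110, 1, 5, 218, 360], [110, 8, 6, 221, 359], [111, 12, 2, 223, 358], [112, 8, 1, 221, 358], [112, 5, 0, 220, 358], [114, 2, 3, 218, 358], [114, 14, -5, 224, 356], [115, 10, -4, 222, 356]]
```

>>> jog_arm(rows=[[[0.0033, 0, 0.003], 0, 0.02], [[0.0033, 0, 0.003], 0, 0.02], [[0.0033, 0, 0.003], 0, 0.02], [[0.0033, 0, 0.003], 0, 0.02], [[0, 0, 0], 0, 0.02], [[0, 0, 0], 0, 0.02]])

```text
time_s: 14.57
ee_pos: [0.4439, -0.0552, 0.158]
eef_rot: [-3.141, 0.0, 1.452]
force: [0.2, 0.5, -1.0]
grip_width: 0.0344
grip_force: 8.0
```

```bash
cat > ff.py <<'E'
from fit import *
F=[];M=[]
for i in range(6):
    camera("scene");o=get_obs();F.append(o["force"]);M.append(o["moment"])
psi=np.radians(83.3);d=o["ee_pos"]-np.array([.4362,-.1185,.0876])
print("F",np.mean(F,0),"M",np.mean(M,0),o["ee_pos"],o["grip_width"],"h,y,v mm",1e3*(d[0]*np.cos(psi)+d[1]*np.sin(psi)),1e3*(-d[0]*np.sin(psi)+d[1]*np.cos(psi)),1e3*d[2],o["time_s"])
E
python3 ff.py
```

```text
F [-0.3065  0.1804 -0.3445] M [-0.0763  0.0642 -0.0216] [ 0.444  -0.0555  0.1583] 0.03411857216949878 h,y,v mm 63.44514279235486 -0.41646790071257767 70.70414867086107 14.8667
```

>>> jog_arm(rows=[[[-0.001, 0, 0.001], 0, 0.02], [[-0.001, 0, 0.001], 0, 0.02], [[0, 0, 0], 0, 0.02]])

```text
time_s: 15.12
ee_pos: [0.4442, -0.0571, 0.1569]
eef_rot: [3.14, -0.001, 1.451]
force: [0.5, 4.9, 6.7]
grip_width: 0.0341
grip_force: 8.0
```

```bash
python3 ff.py
```

```text
F [-0.248   5.013   6.3161] M [ 0.8695  0.0243 -0.0269] [ 0.4442 -0.0571  0.1569] 0.034064893676695226 h,y,v mm 61.913293955784894 -0.8101771518450344 69.28080571942247 15.4167
```

>>> jog_arm(rows=[[[0, 0, 0], 0, 0.05], [[0, 0, 0], 0, 0.05], [[0, 0, 0], 0, 0.05], [[0, 0, 0], 0, 0.05], [[0, 0, -0.005], 0, 0.05], [[0, 0, -0.015], 0, 0.05], [[0, 0, -0.03], 0, 0.05], [[0, 0, -0.04], 0, 0.05], [[0, 0, 0], 0, 0.05]])

```text
time_s: 16.17
ee_pos: [0.4457, -0.0579, 0.253]
eef_rot: [3.132, 0.001, 1.451]
force: [0.4, -0.2, 1.4]
grip_width: 0.05
grip_force: 0.0
```

```bash
python3 - <<'E'
from mx import *
for n in ["top","scene"]: print(n);mixfit(camera(n))
E
python3 go.py .4344 -.135 .157 -6.7
```

```text
top
[386.18 182.28] 50 carrier mm (u,y,n) [ -1.1628 -65.5006   4.6184] rms 1.139080706972283
[368.0625 245.1875] 16 carrier mm (u,y,n) [-0.5512 55.2728 -6.459 ] rms 1.1256196420967102
scene
[338.4513 165.3805] 113 carrier mm (u,y,n) [  0.6306 -64.099   -0.6306] rms 1.7009979913011315
[359.6739 174.3043] 46 carrier mm (u,y,n) [ 2.1973 -0.5386 18.0059] rms 1.127759103743094
[365.0336 191.2521] 119 carrier mm (u,y,n) [ 0.8706 64.0264  1.4357] rms 1.3076897767979976
t 16.2667 pos [ 0.4442 -0.0576  0.2474] yaw 83.15800858530113 force [ 0.2396  0.1611 -1.1319] grip 0.05037653806094937 0.0
turn 89.85800858530114
shift after turn [-0.0007  0.078   0.0904]
```

>>> jog_arm(rows=[[[-0.0365, 0, 0], 0, 0], [[-0.0365, 0, 0], 0, 0], [[0, 0, 0], 0, 0], [[0, 0, 0.03], 0, 0], [[0, 0, 0.03], 0, 0], [[0, 0, 0.03], 0, 0], [[0, 0, 0], 0, 0], [[0, 0, 0], 0, 0]])

```text
time_s: 16.93
ee_pos: [0.4343, -0.1296, 0.1554]
eef_rot: [-3.138, -0.001, 1.451]
force: [-0.0, -0.2, 1.0]
grip_width: 0.0013
grip_force: 0.0
```

```bash
python3 go.py .4348 -.1304 .1566; python3 ff.py
```

```text
t 16.9333 pos [ 0.4343 -0.1296  0.1554] yaw 83.16217839634274 force [-0.0369 -0.1895  1.0303] grip 0.0013105335107062835 0.0
shift after turn [-0.0008  0.0006 -0.0012]
F [-0.0476  0.0979  0.2122] M [-0.0342 -0.0873 -0.0068] [ 0.4355 -0.13    0.1574] 0.0004233536783219877 h,y,v mm -11.532627220847047 -0.699143518605594 69.77430922730223 17.2333
```

>>> jog_arm(rows=[[[0.003, 0, 0.003], 0, 0], [[0.003, 0, 0.003], 0, 0], [[0.003, 0, 0.003], 0, 0], [[0.002, 0, 0.002], 0, 0], [[0.0015, 0, 0.0015], 0, 0], [[0, 0, 0], 0, 0]])

```text
time_s: 17.73
ee_pos: [0.4365, -0.1171, 0.1434]
eef_rot: [-3.141, -0.0, 1.452]
force: [-0.0, -0.6, 0.6]
grip_width: 0.0002
grip_force: 0.0
```

>>> jog_arm(rows=[[[0.0015, 0, 0.0015], 0, 0], [[0.0015, 0, 0.0015], 0, 0], [[0.0015, 0, 0.0015], 0, 0], [[0, 0, 0], 0, 0]])

```text
time_s: 18.07
ee_pos: [0.4379, -0.1139, 0.14]
eef_rot: [3.139, 0.002, 1.451]
force: [0.0, -6.0, 5.4]
grip_width: 0.0004
grip_force: 4.4
```

>>> jog_arm(rows=[[[0.0015, 0, 0.0015], 0, 0], [[0.0015, 0, 0.0015], 0, 0], [[0.0015, 0, 0.0015], 0, 0], [[0, 0, 0], 0, 0]])

```text
time_s: 18.4
ee_pos: [0.4397, -0.1099, 0.1362]
eef_rot: [3.135, 0.003, 1.451]
force: [7.7, -10.4, 6.8]
grip_width: 0.0006
grip_force: 6.1
```

>>> jog_arm(rows=[[[0.0015, -0.0005, 0.0015], 0, 0], [[0.0015, -0.0005, 0.0015], 0, 0], [[0, 0, 0], 0, 0]])

```text
time_s: 18.65
ee_pos: [0.4382, -0.1059, 0.1327]
eef_rot: [3.138, 0.001, 1.451]
force: [-2.0, -4.7, 3.1]
grip_width: 0.0004
grip_force: 3.3
```

>>> jog_arm(rows=[[[0.0015, 0, 0.0015], 0, 0], [[0.0015, 0, 0.0015], 0, 0], [[0, 0, 0], 0, 0]])

```text
time_s: 18.9
ee_pos: [0.4377, -0.1033, 0.1293]
eef_rot: [3.14, 0.002, 1.452]
force: [-1.8, -7.7, 7.1]
grip_width: 0.0007
grip_force: 5.7
```

>>> jog_arm(rows=[[[0.001, 0, 0.001], 0, 0], [[0.001, 0, 0.001], 0, 0], [[0, 0, 0], 0, 0]])

```text
time_s: 19.15
ee_pos: [0.4381, -0.1027, 0.1286]
eef_rot: [3.139, 0.005, 1.452]
force: [-9.0, -18.1, 24.0]
grip_width: 0.0003
grip_force: 14.5
```

```bash
python3 - <<'E'
from mx import *
for n in ["top","scene"]: print(n);mixfit(camera(n))
E
python3 ff.py
```

```text
top
[390.2138 183.4138] 145 carrier mm (u,y,n) [ -1.0472 -61.987    0.0365] rms 1.2649068072389167
[386.4286 216.0476] 42 carrier mm (u,y,n) [0.4557 0.161  0.6903] rms 1.2272098556063706
[375.3946 247.2925] 147 carrier mm (u,y,n) [-0.5577 63.958   0.7647] rms 1.3753328623767127
scene
[338.4513 165.3805] 113 carrier mm (u,y,n) [  0.8102 -64.7272   0.9559] rms 1.4693948110332762
[354.2727 179.1364] 44 carrier mm (u,y,n) [ 1.8139 -0.3874  0.4775] rms 1.217560369655199
F [ -8.981  -17.6328  22.9602] M [-3.3683  1.6807  0.0606] [ 0.4381 -0.1028  0.1286] 0.0007250509333783722 h,y,v mm 15.850019566918231 -0.09386698403789388 41.04964856170919 19.55
```

>>> jog_arm(rows=[[[-0.005, 0, -0.005], 0, 0], [[-0.01, 0, -0.015], 0, 0], [[0, 0, -0.03], 0, 0], [[0, 0, -0.04], 0, 0], [[0, 0, -0.02], 0, 0], [[0.03, 0, 0], 0, 0], [[0.04, 0, 0], 0, 0], [[0.034, 0, 0], 0, 0], [[0, 0, 0], 0, 0], [[0, 0, 0], 0, 0]])

```text
time_s: 20.38
ee_pos: [0.448, -0.0109, 0.2365]
eef_rot: [-3.141, -0.0, 1.454]
force: [-0.5, -0.3, 0.4]
grip_width: 0.0006
grip_force: 0.0
```

```bash
python3 - <<'E'
from mx import *
for n in ["top","scene"]: 
    p=camera(n);print(n);mixfit(p)
E
python3 ff.py
```

```text
top
scene
[338.5769 165.4615] 104 carrier mm (u,y,n) [  1.0386 -64.6128   0.5556] rms 1.5328226816461517
[354.45  180.175] 40 carrier mm (u,y,n) [-2.1779 25.7697  1.1973] rms 3.3679721302465238
[366.7483 191.4106] 151 carrier mm (u,y,n) [ 0.8013 63.4337 -0.0909] rms 2.881253073552439
F [-0.1213  0.0321 -0.1256] M [-0.027  -0.0608 -0.0123] [ 0.4482 -0.0127  0.2367] 0.0006343935843367294 h,y,v mm 106.42380375512249 0.45880650946035495 149.1074693304052 20.7833
```

>>> jog_arm(rows=[[[0, 0, 0.025], 0, 0], [[0, 0, 0.025], 0, 0], [[-0.004, 0, 0.004], 0, 0], [[-0.004, 0, 0.004], 0, 0], [[-0.003, 0, 0.003], 0, 0], [[0, 0, 0], 0, 0], [[0, 0, 0], 0, 0]])

```text
time_s: 21.37
ee_pos: [0.4473, -0.0234, 0.1767]
eef_rot: [3.14, 0.0, 1.451]
force: [0.3, -0.2, 0.7]
grip_width: 0.0004
grip_force: 0.0
```

>>> jog_arm(rows=[[[-0.0015, 0, 0.0015], 0, 0], [[-0.0015, 0, 0.0015], 0, 0], [[-0.001, 0, 0.001], 0, 0], [[0, 0, 0], 0, 0]])

```text
time_s: 21.7
ee_pos: [0.4463, -0.0272, 0.1717]
eef_rot: [-3.141, -0.0, 1.451]
force: [0.2, 0.5, 0.3]
grip_width: 0.0004
grip_force: 0.0
```

>>> jog_arm(rows=[[[-0.001, 0, 0.001], 0, 0], [[-0.001, 0, 0.001], 0, 0], [[0, 0, 0], 0, 0]])

```text
time_s: 21.95
ee_pos: [0.4461, -0.0291, 0.1696]
eef_rot: [-3.141, -0.0, 1.451]
force: [-0.6, -0.4, 0.0]
grip_width: 0.0005
grip_force: 0.2
```

>>> jog_arm(rows=[[[-0.001, 0, 0.001], 0, 0], [[-0.001, 0, 0.001], 0, 0], [[0, 0, 0], 0, 0]])

```text
time_s: 22.2
ee_pos: [0.4464, -0.0301, 0.1687]
eef_rot: [3.14, -0.002, 1.452]
force: [-1.1, 10.2, 12.5]
grip_width: 0.0004
grip_force: 7.5
```

>>> jog_arm(rows=[[[-0.0007, 0, 0.0007], 0, 0], [[-0.0007, 0, 0.0007], 0, 0], [[0, 0, 0], 0, 0]])

```text
time_s: 22.45
ee_pos: [0.4466, -0.0305, 0.1683]
eef_rot: [3.139, -0.004, 1.452]
force: [-5.6, 18.5, 23.2]
grip_width: 0.0005
grip_force: 14.8
```

>>> jog_arm(rows=[[[0.005, 0, -0.005], 0, 0], [[0.01, 0, -0.01], 0, 0], [[0, 0, -0.03], 0, 0], [[0, 0, -0.04], 0, 0], [[0, 0, -0.03], 0, 0], [[0, -0.03, 0], 0, 0], [[0, -0.04, 0], 0, 0], [[0, -0.04, 0], 0, 0], [[0.03, -0.03, 0], 0, 0], [[0.04, 0, 0], 0, 0], [[0.04, 0, 0], 0, 0], [[0.04, 0, 0], 0, 0]])

```text
time_s: 23.45
ee_pos: [0.3262, 0.1494, 0.2825]
eef_rot: [3.139, -0.001, 1.451]
force: [1.1, -1.2, -0.3]
grip_width: 0.0004
grip_force: 0.0
```

>>> jog_arm(rows=[[[0.04, 0, 0], 0, 0], [[0.04, 0, 0], 0, 0], [[0.04, 0, 0], 0, 0], [[0, 0, 0], 0, 0], [[0, 0, 0], 0, 0]])

```text
time_s: 23.87
ee_pos: [0.3406, 0.2681, 0.281]
eef_rot: [-3.141, 0.001, 1.455]
force: [0.1, -0.4, 0.3]
grip_width: 0.0
grip_force: 0.0
```

```bash
python3 - <<'E'
from mx import *
P={}
for n in ["top","scene"]: 
    P[n]=camera(n);print(n);mixfit(P[n])
a=cv2.resize(P["top"]["image"][160:280,350:440],None,fx=4,fy=4,interpolation=cv2.INTER_CUBIC)
b=cv2.resize(P["scene"]["image"][130:250,300:400],None,fx=4,fy=4,interpolation=cv2.INTER_CUBIC)
cv2.imwrite("pics/p6.png",np.hstack([a,b])[:,:,::-1])
E
```

```text
top
[390.5714 183.3889] 126 carrier mm (u,y,n) [ -0.9798 -62.0032   0.4959] rms 1.2342471567758264
[387.1471 216.4412] 34 carrier mm (u,y,n) [6.8889 0.2853 0.4935] rms 1.0703628319930079
[377.09 248.31] 100 carrier mm (u,y,n) [-0.58   65.0013 -0.4353] rms 1.3406644983705187
[369.55 244.85] 20 carrier mm (u,y,n) [ -0.7046  53.0758 -14.7268] rms 1.5737128760722126
scene
[338.4513 165.3805] 113 carrier mm (u,y,n) [  0.8069 -64.6427   1.1347] rms 1.5489788197532381
[354.9535 179.5814] 43 carrier mm (u,y,n) [-3.446  16.5139  1.7772] rms 3.3852838095103217
[366.539  191.0519] 154 carrier mm (u,y,n) [ 1.1572 62.9633  0.3052] rms 2.0445402289877874
```

View pics/p6.png

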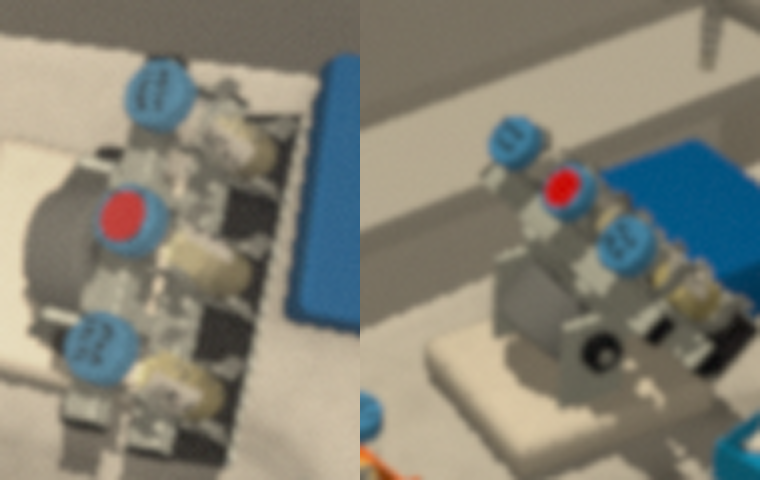

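The picture shows the three caps in one line: (160,95), (128,218) and (100,347) in the top crop, with the red sticker in the middle. All three look equally deep in their clips, and the arm is clear of them.

```bash
python3 -c "
from station import *
print(hand_in())"
```

```text
the job is handed in; nothing more can be done
None
```

The loose tube is pushed home, and the red-sticker tube is snapped into the middle clips with its cap at the high end and its foot pressed against the stop. I handed the job in at about 24 s of the 54 s limit; no verdict came back.

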